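# Put the hob back together and hold its control pressed

### The arm

A 7-joint arm with a two-finger parallel gripper is mounted at the origin on a cart in front of the work surface, level with it; the furniture and walls round the work are solid. World frame = base frame: x ahead of the robot, y to its left, z up, the work surface at z = 0. Lengths are in m, angles in rad, forces in N, time in s.
With the tool pointing down it reaches from about 0.4 to 0.85 m from the base axis. Payload 10.4 kg.
Tool frame: the origin (TCP) lies on the centre line of the jaws, within the pads' length; the fingertips stand 22 mm ahead of it and the grasp point (between the pads) lies 3 mm ahead of it (tip_extent is the z of the fingertips in the tool frame, in m); z points along the fingers, y is the line along which they close (so a half turn about z gives the same grasp; the last joint's range is limited). The gripper opens to 85 mm and grips with 20 to 120 N. Pads are 22 mm wide; open, the fingers measure 114 mm over their backs; the gripper's body (76 mm by 85 mm) begins 54 mm behind the grasp point. The pads swing forward as they close: fully open they stand 13 mm farther back than shut.
Start: joints at [-1.156, 0.332, -0.065, 1.46, 0.022, 1.35, -0.088], TCP at [0.265, 0.566, 0.218] pointing down, gripper open.
Joint ranges: [-2.6, 2.6], [-0.5, 2.12], [-1.47, 1.34], [0.16, 2.42], [-1.27, 4.41], [0.06, 2.06], [-2.6, 2.6]. Speed limits (rad/s): [2.22, 2.22, 2.79, 2.79, 3.14, 3.14, 3.14].

### API

Orientations are given as a unit quaternion [x, y, z, w].
In Python, from cell import read_state, grab_frame, camera_info, finish_job, tip_extent gives the robot as it stands.
- The arm moves only by the tool apply_moves, never from a script. Its argument "motion" is a list that holds one entry, the list of rows, each a list of 7 numbers: the shift along the tool's x, y, z in cm, then the turn, a rotation vector about the tool's x, y, z in degrees, then the opening, from 0 (shut) to 1 (fully open). A call has 1 to 12 rows; each row is the pose to reach, as a shift and turn from the pose commanded when the call began, along the tool's axes at that moment; what a row does not reach only later rows make up. A row lasts 1/10 s, in which the tool goes at most 50 mm and 8.59 degrees, less where a joint would pass 70% of its speed; a pose out of reach is approached as far as the arm can. A call with a gripper value outside its range is refused whole. The fingers move at their own pace and stop on an object; the grip force is fixed at half the most. Time passes only in rows, so rows that repeat a pose let the fingers close. It gives the time, the measured TCP pose, the force, the opening and the grip force at its end, in the units of the state.
- read_state(): the state, without advancing time (a new reading comes with each control period).
- grab_frame(name): name is "scene" or "side" or "wrist"; returns the picture (480x640x3 uint8, red, green, blue); there is no depth.
- camera_info(name): a dict with "camera_matrix" (3x3 intrinsics, pixels), "k1" (the pictures are not rectified: a ray, as slopes to the right and down, at radius r is drawn at 1 + k1 r^2 times it, then the intrinsics apply), "rvec" (rotation vector, rad) and "tvec" (3), from world to camera coordinates, as OpenCV has them. Camera axes: x right, y down, z forward; pixel columns grow to the right and rows downward; lengths in m; the calibration is good to about 2 mm. A picture is of the moment at which its call begins: read the wrist's pose just before it. camera_info takes no time and is no camera call; for the wrist camera it gives the pose at the moment of the call.
- finish_job(): hands the job in; it is judged then, once.
The state is a dict: "t": time; "qpos": joint angles; "dq": joint speeds; "joint_efforts": joint torques, N m; "tcp_pos": TCP position; "tcp_rot": TCP orientation; "ft_force": force on the tool from outside, world axes, zero at the start; "wrist_torque": the same for the moment, N m; "width": opening from 0.0 (shut) to 1.0 (fully open); "grip_force": force on a finger pad.
Only numpy, scipy, OpenCV 4.12 (cv2) and the standard library are available. Lean on these libraries where they do the work, as an engineer would, in place of code of your own. Each camera call takes 0.05 s, during which the arm holds its last target. There are 200 camera calls.

### The job

The little hob has just been cleaned: first push its open grease tray fully home, then pick up the loose control knob, turn it so that its D-shaped bore matches the D-shaped stem, and push it all the way down onto the stem. Finish while still gripping the knob and pressing it down against the stem's spring, so that the sprung stem stays pushed fully in - do not let go. Leave the tea light and the jam jar near the knob where they are.

Things in the scene. Friction and masses are not known exactly. Their poses are not given: they have to be found in the camera images.
- hob: compact one-ring hob, 240 (x) x 260 (y) mm, fixed to the worktop. Origin: centre of its underside; x to its back (away from the robot), y to its left end, z up. Its flat steel top is 48 mm up; a round hotplate (radius 82 mm, centre x = +35 mm) stands 12 mm above that. At the front, x = -83 mm, y = 0, the bare control stem stands up. The grease tray slides out of its left (+y) end.
- tray (a joint): opening of the grease tray (m): 0 = fully home against its stop, grows as it slides out along the hob's +y; starts 0.05 to 0.085. It slides with about 2 N of friction and stays where it is left; it weighs 0.35 kg.
- tray_front (a point): middle of the outer edge of the finger lip on the tray's steel front: push here along the hob's -y. Moves with the tray; axes as the hob's. 38 mm above the worktop; lip 90 mm long (x), 7 mm high, 12 mm out from the front plate, which is 130 mm wide (x), 8 mm thick, from 10 to 43 mm above the worktop. With the tray home it lies at x = -50, y = +150 mm in the hob's frame.
- stem_top (a point): centre of the top of the upright metal control stem, D-shaped: 14 mm diameter, one flat 3 mm from the axis. z up; x points squarely out of the flat and turns with the stem. At rest 75 mm above the worktop, 27 mm above the hob's top; rim chamfered 2 mm. It stands in the middle of a flat black disc of 38 mm whose small white rib lies on the flat's side.
- stem (a joint): how far the stem is pushed down into the hob (m): 0 at rest, 0.006 at its stop. It is sprung: it begins to sink at about 3 N and reaches the stop at about 9 N; released, it springs up.
- dial (a joint): turn of the stem with its disc about the vertical (rad), from -0.8 to 0.8, positive anticlockwise from above; 0: the flat faces the hob's back (+x). Friction of about 0.1 N m keeps it where it is. It need not be turned.
- knob: loose black knob, 55-115 g, standing on its flat underside right of the hob. Round skirt 50 mm wide, 8 mm high; on it a grip bar 22 mm wide (y), x = -21 to +20 mm, then tapering to a point at +29.5 mm, upright sides 8 to 36 mm up, white rib on top at the pointed end. Origin: centre of the underside, on the bore's axis; z up, x along the bar to its point. Bore: see knob_seat.
- knob_seat (a point): centre of the ceiling of the knob's D-shaped bore, 18 mm above its underside; axes as the knob's. Bore open below: 16 mm diameter, flat 4 mm from the axis on the +x side, mouth chamfered 2 mm; it fits in one way only, knob x along stem x. Fully on, it meets stem_top; the skirt is then 9 mm above the hob's top, 3 mm with the stem pushed in.
- tea_light: tea light, 38 mm wide, 15 mm high, near the knob on the robot's side of it; origin centre of its underside. A bystander.
- jam_jar: jam jar with a yellow lid, 71 mm wide, 110 mm high, beyond the knob; origin centre of its underside. A bystander.
Not all that is in view belongs to the job. What is meant by the knob is not blue, and is the smaller of those in its own colour.

How it is judged:
By the outcome, as a careful person would: the job done as asked, in the order asked, and still so for the second after the job is handed in, while the arm keeps its last pose, push and grip.
It also fails if it takes over 54 s, if anything falls off the work surface, if the arm or the gripper's body presses on something with over 40 N, if the wrist force passes 120 N, or if a joint passes its speed limit or range.

## Working session

There is one attempt and no reset: what is moved stays moved. The work goes in short steps, Python scripts to look and compute and a tool call to move; the robot and the scene stay as the last step left them, time stands still between calls to the robot, and variables do not carry over. Pictures are saved under pics/ and viewed, at most 10 in all, crops included, and the job is handed in when it is done.

Besides the shell and the picture viewer there is one more tool, called after "Call:" in YAML: its name, and indented under it one key for each argument. apply_moves: Moves the arm, as the interface text tells. Its arguments: {"type":"object","properties":{"motion":{"type":"array","items":{"type":"array","items":{"type":"array","items":{"type":"number"}}}}},"required":["motion"]}

```bash
ls; mkdir -p pics; cat > h.py <<'E'
import numpy as np, cv2
from cell import *
from scipy.spatial.transform import Rotation as R
def rays(info,px):
    K=np.array(info["camera_matrix"],float);k1=info["k1"]
    d=np.array([k1,0,0,0,0],float)
    p=cv2.undistortPointsIter(np.array(px,float).reshape(-1,1,2),K,d,None,None,(3,50,1e-10)).reshape(-1,2)
    Rm=R.from_rotvec(np.array(info["rvec"]).ravel()).as_matrix();t=np.array(info["tvec"]).ravel()
    o=-Rm.T@t
    v=np.c_[p,np.ones(len(p))]@Rm
    return o,v
def onplane(info,px,z):
    o,v=rays(info,px); return o+v*((z-o[2])/v[:,2])[:,None]
def proj(info,P):
    K=np.array(info["camera_matrix"],float)
    return cv2.projectPoints(np.array(P,float).reshape(-1,1,3),np.array(info["rvec"],float),np.array(info["tvec"],float),K,np.array([info["k1"],0,0,0,0.]))[0].reshape(-1,2)
def snap(n,f):
    i=camera_info(n);im=grab_frame(n)[:,:,::-1].copy();cv2.imwrite("pics/"+f,im);return i,im
E
python3 - <<'E'
from h import *
import pickle
D={}
for n in("scene","side","wrist"):
    D[n]=snap(n,n+"0.png")
    i=D[n][0];print(n,rays(i,[[320,240]]),i["k1"],i["camera_matrix"])
s=read_state();print(s["t"],s["tcp_pos"],s["tcp_rot"],s["ft_force"],s["width"],tip_extent)
E
```

```text
pics
scene (array([-0.44635799,  0.37452583,  0.74729261]), array([[ 0.76440106, -0.35776348, -0.53648576]])) -0.06678428200145853 [[563.3550591   0.        314.9435144]
 [  0.        563.3550591 236.4329235]
 [  0.          0.          1.       ]]
side (array([0.37996223, 0.47288087, 0.89459603]), array([[ 0.13446363, -0.54425615, -0.82813321]])) -0.1463874823571287 [[583.69460759   0.         325.54178799]
 [  0.         583.69460759 238.18166681]
 [  0.           0.           1.        ]]
wrist (array([0.19789834, 0.59617683, 0.37363017]), array([[ 0.2700643 , -0.14672169, -0.95197457]])) -0.01987150781789699 [[334.15545979   0.         325.81319035]
 [  0.         334.15545979 233.19352269]
 [  0.           0.           1.        ]]
0.15 [0.26484932 0.56579401 0.21700017] [ 2.17155346e-01  9.76136913e-01 -5.23377589e-04 -9.37087153e-05] [-0.37786906 -0.14982384  0.29644799] 0.9990367036691304 0.022
```

View pics/scene0.png

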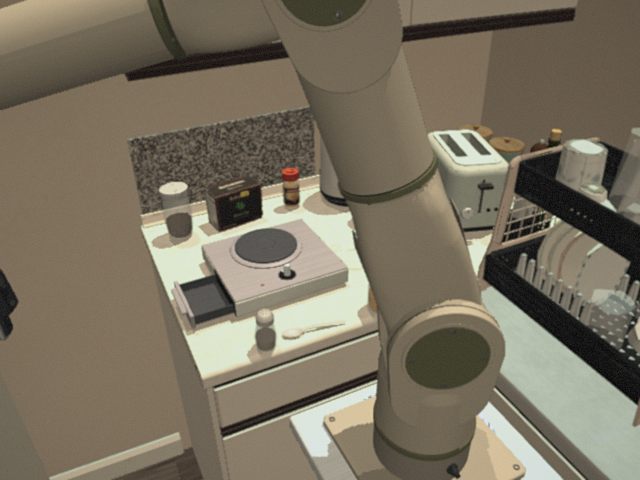

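View pics/side0.png

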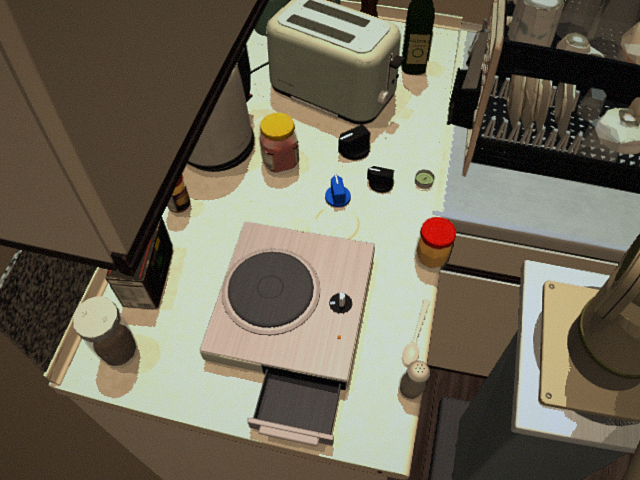

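The side view shows the following:
- **Knob-like things:** blue knob (337,192), larger black knob (354,142), smaller black knob (380,179).
- **Choice:** the one at (380,179) fits, being not blue and the smaller black one. The tea light at (424,178) is on its robot side and the jar at (278,140) is beyond it.
- **Hob:** the top corners are near (245,224), (374,240), (350,382) and (203,355). The stem is at (341,300) and the tray lip at (290,435).

Next I'll confirm with enlarged crops.

```bash
python3 - <<'E'
from h import *
im=cv2.imread("pics/side0.png");i=camera_info("side")
a=cv2.resize(im[125:205,320:440],None,fx=5,fy=5,interpolation=cv2.INTER_CUBIC)[:, :400*2]
b=cv2.resize(im[280:325,310:370],None,fx=5,fy=5,interpolation=cv2.INTER_CUBIC)
out=np.zeros((400,800,3),np.uint8);
a=cv2.resize(im[125:205,330:440-10],None,fx=5,fy=5,interpolation=cv2.INTER_CUBIC);out[:a.shape[0],:500]=a
out[:225,500:800]=b
cv2.imwrite("pics/crop1.png",out)
# hob corners rough
print(onplane(i,[[245,224],[374,240],[350,383],[203,355]],.048).round(4))
print(onplane(i,[[245,437],[333,442]],.038).round(4))
print("stem",onplane(i,[[341,297]],.075), "disc",onplane(i,[[341,303]],.048))
print("knob",onplane(i,[[380,182]],.01),"tea",onplane(i,[[424,178]],.015),"jar",onplane(i,[[277,126]],.11),"big",onplane(i,[[354,150]],0))
print("blue",onplane(i,[[337,198]],0),"salt",onplane(i,[[413,388]],0),"redjar",onplane(i,[[434,262]],0))
E
```

```text
[[ 0.6562 -0.0874  0.048 ]
 [ 0.4251 -0.1045  0.048 ]
 [ 0.4137  0.1609  0.048 ]
 [ 0.6463  0.1684  0.048 ]]
[[0.547  0.274  0.038 ]
 [0.4198 0.2517 0.038 ]]
stem [[0.45549667 0.03354135 0.075     ]] disc [[0.45566149 0.02996317 0.048     ]]
knob [[ 0.43986214 -0.26890073  0.01      ]] tea [[ 0.35636459 -0.29458466  0.015     ]] jar [[ 0.64559446 -0.27752104  0.11      ]] big [[ 0.50779557 -0.35039227  0.        ]]
blue [[ 5.15429233e-01 -2.18574444e-01  1.11022302e-16]] salt [[0.31560441 0.12987109 0.        ]] redjar [[ 0.31269794 -0.11401111  0.        ]]
```

View pics/crop1.png

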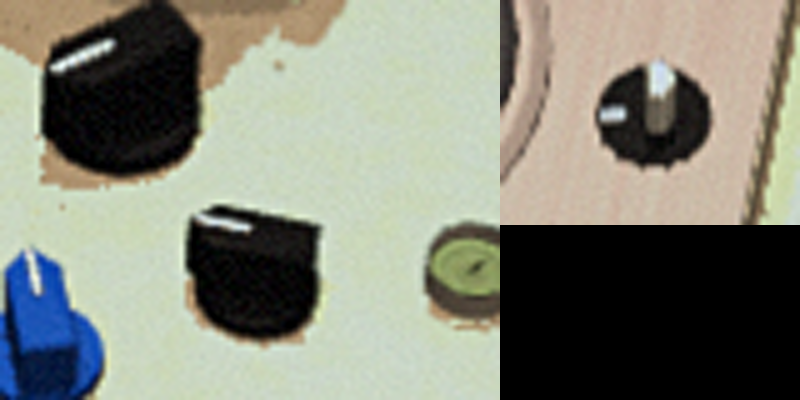

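The crop confirms the smaller black knob at (380,179), with its white rib at the left, robot-far end. The stem's rib is also at the left, so the flat faces roughly +x. The hob yaw is about 2.5° and its centre about (0.535,0.034). The lip is at about (0.483,0.263), so the tray is about 8 cm open. Next I'll close the gripper and move beside the lip.

Call:
apply_moves:
  motion:
    - [[-3.8,-1.75,0,0,0,-4,0],[-7.6,-3.5,0,0,0,-8,0],[-11.4,-5.2,0,0,0,-12,0],[-15.2,-7,0,0,0,-16,0],[-19,-8.7,0,0,0,-20,0],[-22.8,-10.5,0,0,0,-24,0],[-26.6,-12.2,4,0,0,-27.5,0],[-30.6,-13.9,8,0,0,-27.5,0],[-30.6,-13.9,12,0,0,-27.5,0],[-30.6,-13.9,12,0,0,-27.5,0],[-30.6,-13.9,12,0,0,-27.5,0]]

```text
t: 1.25
tcp_pos: [0.4824, 0.3107, 0.0975]
tcp_rot: [-0.021, 1.0, -0.0, -0.001]
ft_force: [0.6, -0.4, 0.8]
width: 0.001
grip_force: 0.0
```

```bash
cat >> h.py <<'E'
def go(p,yaw=None):
    """shift (cm, tool axes) and tool-z turn to reach p with tool x at world yaw (deg)"""
    s=read_state();q=R.from_quat(s["tcp_rot"]);d=q.inv().apply(np.array(p)-s["tcp_pos"])*100
    r=[0,0,0]
    if yaw is not None:
        c,n=np.cos(np.radians(yaw)),np.sin(np.radians(yaw))
        T=R.from_matrix(np.array([[c,n,0],[n,-c,0],[0,0,-1.]]).T)  # cols x,y,z
        r=np.degrees((q.inv()*T).as_rotvec())
    x=q.as_matrix()[:,0]
    print("t",s["t"],"tcp",np.round(s["tcp_pos"],4),"yaw",np.degrees(np.arctan2(x[1],x[0])).round(2),"shift",d.round(2),"turn",np.round(r,2),"F",np.round(s["ft_force"],1),"w",round(s["width"],3))
E
python3 - <<'E'
from h import *
print(tip_extent)
go([.483,.31,.047],182.5)
i,im=snap("side","side1.png")
E
```

```text
0.022
t 1.25 tcp [0.4824 0.3107 0.0975] yaw -177.57 shift [-0.07 -0.07  5.05] turn [-0.04 -0.11 -0.07] F [ 0.6 -0.4  0.8] w 0.001
```

View pics/side1.png

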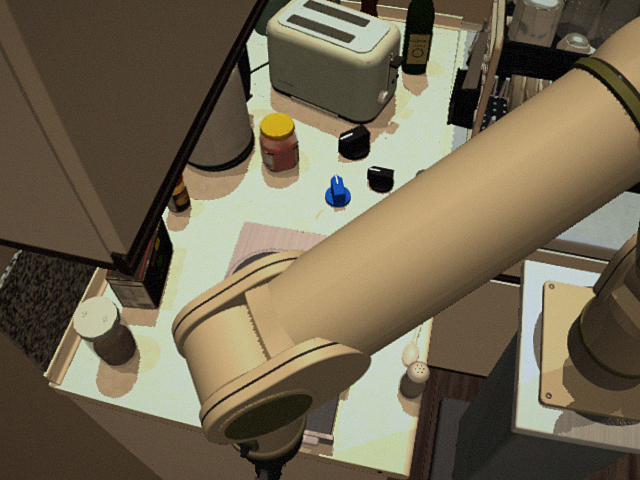

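Call:
apply_moves:
  motion:
    - [[0,0,2.5,0,0,0,0],[0,0,5,0,0,0,0],[0,0,5,0,0,0,0],[0,-1.5,5,0,0,0,0],[0,-3,5,0,0,0,0],[0,-4.5,5,0,0,0,0],[0,-6,5,0,0,0,0],[0,-7.5,5,0,0,0,0],[0,-8.5,5,0,0,0,0],[0,-9.5,5,0,0,0,0]]

```text
t: 2.3
tcp_pos: [0.4873, 0.2146, 0.0477]
tcp_rot: [-0.021, 1.0, 0.0, 0.0]
ft_force: [0.8, -0.5, -1.0]
width: -0.003
grip_force: 0.0
```

Call:
apply_moves:
  motion:
    - [[0,-0.5,0,0,0,0,0],[0,-0.9,0,0,0,0,0],[0,-1.2,0,0,0,0,0],[0,-1.4,0,0,0,0,0]]

```text
t: 2.7
tcp_pos: [0.4877, 0.2017, 0.0476]
tcp_rot: [-0.021, 1.0, 0.0, -0.0]
ft_force: [-0.5, -0.2, -0.7]
width: -0.0
grip_force: 0.0
```

Call:
apply_moves:
  motion:
    - [[0,-0.3,0,0,0,0,0],[0,-0.6,0,0,0,0,0],[0,-0.8,0,0,0,0,0],[0,-1.0,0,0,0,0,0]]

```text
t: 3.1
tcp_pos: [0.4882, 0.1915, 0.0476]
tcp_rot: [-0.021, 1.0, 0.0, -0.0]
ft_force: [-1.4, -0.2, 0.8]
width: -0.001
grip_force: 0.0
```

```bash
python3 - <<'E'
from h import *
i,im=snap("wrist","wrist1.png")
go([.483,.31,.047],182.5)
E
```

```text
t 3.15 tcp [0.4883 0.1911 0.0476] yaw -177.61 shift [ 0.03 11.9   0.06] turn [-0.    0.   -0.11] F [-0.6  0.  -1.3] w 0.002
```

View pics/wrist1.png

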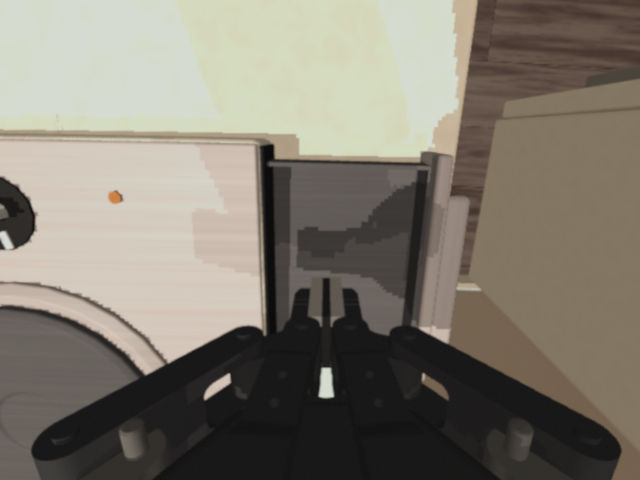

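The wrist view shows the fingers inside the tray at (325,290). The tray front is at column 437 and the lip's outer edge at column 465. So the lip is further out than I measured, and nothing has been touched. I'll measure it again.

```bash
python3 - <<'E'
from h import *
i=camera_info("wrist");s=camera_info("side")
print(onplane(i,[[465,210],[452,330],[450,165],[265,240]],.04).round(4))
print(onplane(i,[[265,150],[260,330],[115,197],[3,240]],.048).round(4))
print(onplane(s,[[250,422],[333,440],[260,432],[322,443]],.04).round(4))
print(proj(s,[[.483,.263,.038],[.483,.31,.038],[.535,.034,.048]]))
go([0,0,0])
E
```

```text
[[0.4485 0.259  0.04  ]
 [0.5178 0.263  0.04  ]
 [0.4266 0.2481 0.04  ]
 [0.4686 0.1581 0.04  ]]
[[0.4229 0.1599 0.048 ]
 [0.5169 0.1562 0.048 ]
 [0.4475 0.088  0.048 ]
 [0.4716 0.0278 0.048 ]]
[[0.5458 0.2511 0.04  ]
 [0.4204 0.2494 0.04  ]
 [0.5273 0.2621 0.04  ]
 [0.435  0.2572 0.04  ]]
[[289.08265547 439.82662312]
 [280.84200962 471.39607209]
 [293.38859375 295.61883259]]
t 3.15 tcp [0.4883 0.1911 0.0476] yaw -177.61 shift [ 49.58 -17.05   4.76] turn [0 0 0] F [-0.6  0.  -1.3] w 0.002
```

```bash
python3 - <<'E'
from h import *
s=read_state();q=R.from_quat(s["tcp_rot"]);i=camera_info("wrist")
for dz in(0,.003,.009,.022,.035):print(dz,proj(i,[np.array(s["tcp_pos"])+q.apply([0,0,dz])]))
print(rays(i,[[320,240]]))
i,im=snap("side","side2.png")
cv2.imwrite("pics/crop2.png",cv2.resize(im[330:480,180:400],None,fx=3.4,fy=3.4))
E
```

```text
0 [[327.23045199 283.51451356]]
0.003 [[327.20320444 281.03391919]]
0.009 [[327.15130476 276.3094939 ]]
0.022 [[327.04943816 267.03840675]]
0.035 [[326.95990287 258.89160852]]
(array([0.41438365, 0.18714246, 0.20433401]), array([[ 0.3073857 , -0.00389754, -0.95195399]]))
```

View pics/crop2.png

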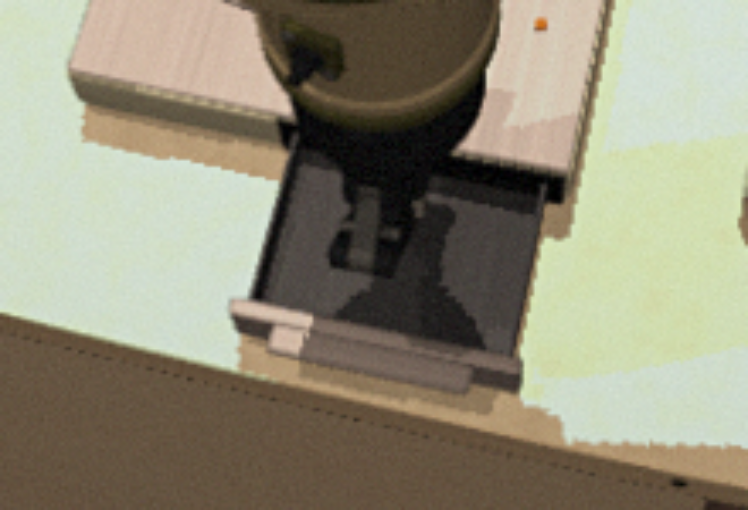

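```bash
python3 - <<'E'
from h import *
i=camera_info("side")
o,v=rays(i,[[277,408],[281,409.5],[297,411]])
for y in(.191,.205):
    print(y,(o+v*((y-o[1])/v[:,1])[:,None]).round(4))
print(onplane(i,[[283,447]],0),onplane(i,[[200,428]],0))
print(proj(i,[[.488,.191,.0256],[.477,.205,.0256],[.499,.205,.0256],[.499,.205,.045]]))
E
```

```text
0.191 [[ 0.5283  0.191  -0.0621]
 [ 0.5216  0.191  -0.0654]
 [ 0.4933  0.191  -0.0533]]
0.205 [[ 0.5209  0.205  -0.0146]
 [ 0.5145  0.205  -0.0177]
 [ 0.4877  0.205  -0.0062]]
[[0.49379278 0.26649064 0.        ]] [[0.62651452 0.26850253 0.        ]]
[[298.15275204 395.98713797]
 [302.90718917 406.13056483]
 [288.93007598 402.97622331]
 [288.22043411 398.84206289]]
```

The fingertips are at the expected height but inside the tray, so they must have crossed over the lip before the descent finished. I'll back out over the lip, descend with holds, and check before pushing.

Call:
apply_moves:
  motion:
    - [[0,0,-3,0,0,0,0],[0,0,-6,0,0,0,0],[0,0,-7,0,0,0,0],[0,0,-7,0,0,0,0],[0,4,-7,0,0,0,0],[0,8,-7,0,0,0,0],[0,12,-7,0,0,0,0],[0,12,-7,0,0,0,0],[0,12,-4,0,0,0,0],[0,12,-1,0,0,0,0],[0,12,0.3,0,0,0,0],[0,12,0.3,0,0,0,0]]

```text
t: 4.4
tcp_pos: [0.4816, 0.3102, 0.042]
tcp_rot: [-0.021, 1.0, -0.001, -0.002]
ft_force: [-0.0, 0.1, 0.2]
width: -0.003
grip_force: 0.0
```

Call:
apply_moves:
  motion:
    - [[0,-1,0,0,0,0,0],[0,-2,0,0,0,0,0],[0,-3,0,0,0,0,0],[0,-4,0,0,0,0,0]]

```text
t: 4.8
tcp_pos: [0.4854, 0.2704, 0.0455]
tcp_rot: [-0.021, 1.0, 0.0, 0.001]
ft_force: [-0.0, -0.5, -0.2]
width: -0.005
grip_force: 0.0
```

```bash
python3 - <<'E'
from h import *
i,im=snap("wrist","wrist2.png")
go([.483,.1965,.047],182.5)
print(onplane(i,[[320,240]],.04))
E
```

```text
t 4.85 tcp [0.4857 0.2684 0.0452] yaw -177.73 shift [ 0.55 -7.17 -0.17] turn [-0.03  0.05 -0.23] F [ 1.6 -2.3  0.1] w 0.0
[[0.46393998 0.26577372 0.04      ]]
```

View pics/wrist2.png

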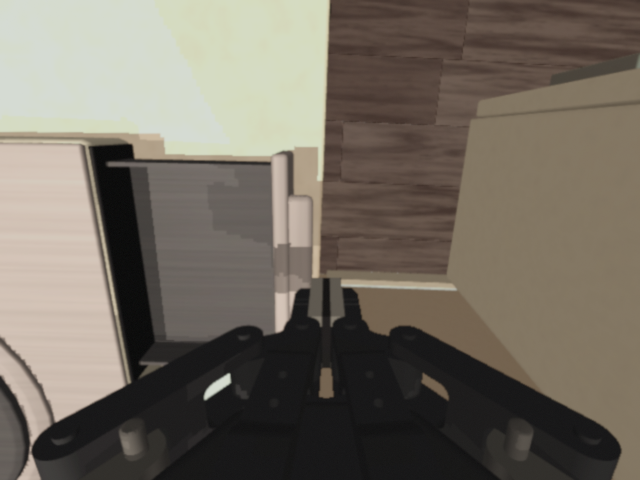

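The fingers are now outside the lip, with the finger at column 312 and the lip edge at 313. Now I'll push.

Call:
apply_moves:
  motion:
    - [[0,-1,0,0,0,0,0],[0,-2,0,0,0,0,0],[0,-3,0,0,0,0,0],[0,-4,0,0,0,0,0],[0,-5,0,0,0,0,0],[0,-6,0,0,0,0,0],[0,-6.8,0,0,0,0,0],[0,-7.3,0,0,0,0,0]]

```text
t: 5.65
tcp_pos: [0.488, 0.1977, 0.0446]
tcp_rot: [-0.021, 1.0, -0.0, -0.0]
ft_force: [-0.1, -0.2, -0.5]
width: -0.001
grip_force: 0.0
```

```bash
python3 - <<'E'
from h import *
i,im=snap("wrist","wrist3.png")
go([.483,.1965,.047],182.5)
E
```

```text
t 5.7 tcp [0.4881 0.1971 0.0446] yaw -177.65 shift [ 0.51 -0.04 -0.24] turn [-0.02 -0.   -0.15] F [-0.3 -0.3  0.2] w -0.001
```

View pics/wrist3.png

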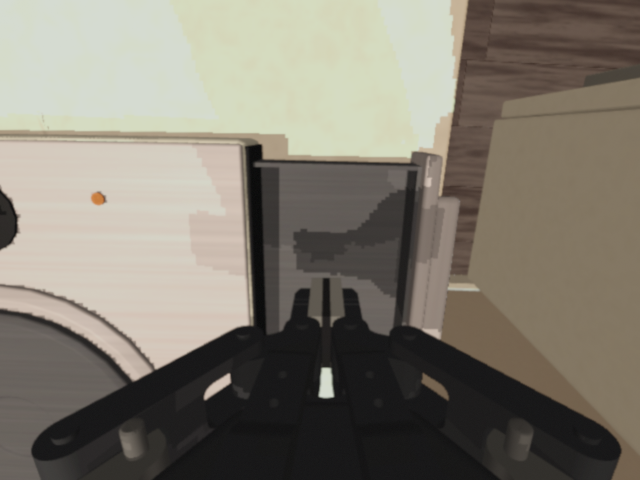

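The fingers passed over the lip again with no force, so the shut tips must stand higher than I assumed. I'll retry about 2 cm lower. Even with the stated tip extent that still clears the worktop.

Call:
apply_moves:
  motion:
    - [[0,0,-3,0,0,0,0],[0,0,-6,0,0,0,0],[0,0,-6,0,0,0,0],[0,4,-6,0,0,0,0],[0,8,-6,0,0,0,0],[0,11,-6,0,0,0,0],[0,11,-6,0,0,0,0],[0,11,-3,0,0,0,0],[0,11,0,0,0,0,0],[0,11,1.8,0,0,0,0],[0,11,1.8,0,0,0,0],[0,11,1.8,0,0,0,0]]

```text
t: 6.9
tcp_pos: [0.4834, 0.3081, 0.0268]
tcp_rot: [-0.021, 1.0, -0.0, -0.0]
ft_force: [0.2, 0.8, 0.7]
width: 0.003
grip_force: 0.0
```

Call:
apply_moves:
  motion:
    - [[0,-1,0,0,0,0,0],[0,-2,0,0,0,0,0],[0,-3,0,0,0,0,0],[0,-4,0,0,0,0,0],[0,-5,0,0,0,0,0],[0,-6,0,0,0,0,0]]

```text
t: 7.5
tcp_pos: [0.4858, 0.2483, 0.027]
tcp_rot: [-0.021, 1.0, 0.001, 0.0]
ft_force: [-1.4, 3.4, 1.7]
width: -0.001
grip_force: 1.4
```

```bash
python3 - <<'E'
from h import *
i,im=snap("wrist","wrist4.png")
go([.483,.1965,.026],182.5)
E
```

```text
t 7.55 tcp [0.4862 0.2461 0.0268] yaw -177.67 shift [ 0.52 -4.94  0.08] turn [-0.03  0.01 -0.17] F [0.2 0.1 1.3] w -0.001
```

View pics/wrist4.png

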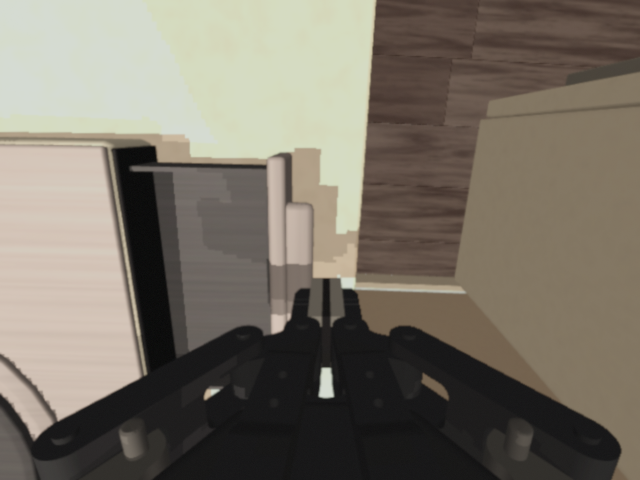

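The tray now moves with the fingers: the lip edge at column 313 is in contact at 3.4 N. I'll continue until the stop.

Call:
apply_moves:
  motion:
    - [[0,-1,0,0,0,0,0],[0,-2,0,0,0,0,0],[0,-3,0,0,0,0,0],[0,-4,0,0,0,0,0],[0,-4.6,0,0,0,0,0],[0,-5,0,0,0,0,0],[0,-5.3,0,0,0,0,0]]

```text
t: 8.25
tcp_pos: [0.4878, 0.1952, 0.0265]
tcp_rot: [-0.021, 1.0, -0.0, -0.0]
ft_force: [-2.3, 1.7, 0.8]
width: 0.004
grip_force: 1.1
```

Call:
apply_moves:
  motion:
    - [[0,-0.15,0,0,0,0,0],[0,-0.3,0,0,0,0,0],[0,-0.4,0,0,0,0,0],[0,-0.5,0,0,0,0,0]]

```text
t: 8.65
tcp_pos: [0.4881, 0.1907, 0.0265]
tcp_rot: [-0.021, 1.0, 0.0, -0.0]
ft_force: [-2.0, 1.5, 0.0]
width: 0.002
grip_force: 1.0
```

Call:
apply_moves:
  motion:
    - [[0,-0.2,0,0,0,0,0],[0,-0.4,0,0,0,0,0],[0,-0.5,0,0,0,0,0]]

```text
t: 8.95
tcp_pos: [0.4883, 0.1865, 0.0266]
tcp_rot: [-0.021, 1.0, 0.001, 0.0]
ft_force: [-1.6, 7.8, -3.2]
width: 0.005
grip_force: 4.0
```

Call:
apply_moves:
  motion:
    - [[0,-0.1,0,0,0,0,0],[0,-0.2,0,0,0,0,0],[0,-0.2,0,0,0,0,0]]

```text
t: 9.25
tcp_pos: [0.4883, 0.1864, 0.0267]
tcp_rot: [-0.022, 1.0, 0.002, 0.0]
ft_force: [-1.2, 11.4, -4.2]
width: 0.003
grip_force: 5.8
```

```bash
python3 - <<'E'
from h import *
i,im=snap("wrist","wrist5.png")
go([.483,.1965,.026],182.5)
E
```

```text
t 9.3 tcp [0.4883 0.1863 0.0267] yaw -177.47 shift [0.48 1.04 0.07] turn [0.18 0.04 0.03] F [-2.4 11.7 -4.1] w -0.002
```

The force rose from 7.8 to 11.4 N with no motion, so the tray is against its stop. I'll back off, rise, and hover over the stem.

Call:
apply_moves:
  motion:
    - [[0,1.5,0,0,0,0,0],[0,2,-3,0,0,0,0],[0,2,-7,0,0,0,0],[0,2,-12,0,0,0,0],[0,0,-16,0,0,0,0],[0,-4,-20,0,0,0,1],[1,-8,-22,0,0,0,1],[2,-12,-22,0,0,0,1],[2.5,-15.5,-22,0,0,0,1],[2.5,-15.5,-22,0,0,0,1],[2.5,-15.5,-22,0,0,0,1]]

```text
t: 10.4
tcp_pos: [0.4703, 0.0271, 0.2469]
tcp_rot: [-0.02, 1.0, -0.0, 0.0]
ft_force: [0.9, 0.1, 0.3]
width: 0.996
grip_force: 0.0
```

```bash
python3 - <<'E'
from h import *
go([.46,.03,.25],182.5)
i,im=snap("wrist","wrist6.png")
p=proj(i,[[.4545,.032,.048]])[0];print(p)
hsv=cv2.cvtColor(im,cv2.COLOR_BGR2HSV)
x0,y0=(p-40).astype(int)
print(im.max(2)[y0:y0+80:2,x0:x0+80:2])
E
```

```text
t 10.4 tcp [0.4703 0.0271 0.2469] yaw -177.7 shift [ 1.02  0.33 -0.31] turn [-0.01  0.05 -0.2 ] F [0.9 0.1 0.3] w 0.996
[331.55689253 189.71650014]
[[189 189 189 ... 188 188 189]
 [176 174 175 ... 187 188 189]
 [137 139 139 ... 173 175 175]
 ...
 [183 182 182 ... 180 179 178]
 [182 182 182 ... 177 177 177]
 [182 182 182 ... 179 179 178]]
```

```bash
cat >> h.py <<'E'
def comps(mask,off=(0,0),mn=8):
    n,l,st,c=cv2.connectedComponentsWithStats(mask.astype(np.uint8))
    return [(k,st[k,4],(c[k]+off).round(1),st[k,:4]) for k in range(1,n) if st[k,4]>=mn],l
E
python3 - <<'E'
from h import *
im=cv2.imread("pics/wrist6.png");i=camera_info("wrist")
x0,y0=292,150
v=im[y0:y0+85,x0:x0+85].max(2)
dk,l=comps(v<75,(x0,y0),40);print(dk)
k=max(dk,key=lambda a:a[1])[0]
c=max(cv2.findContours((l==k).astype(np.uint8),cv2.RETR_EXTERNAL,cv2.CHAIN_APPROX_NONE)[0],key=len)
h=cv2.convexHull(c);e=cv2.fitEllipse(h);print("ell",np.array(e[0])+(x0,y0),e[1:])
ce=np.array(e[0])+(x0,y0);C=onplane(i,[ce],.05)[0];print("disc",C, "diam",np.linalg.norm(np.diff(onplane(i,[ce-[e[1][0]/2,0],ce+[e[1][0]/2,0]],.05),axis=0)))
hm=cv2.fillConvexPoly(np.zeros_like(v),h,1)
for t in(100,150,190):
    for q in comps((v>t)&(hm>0),(x0,y0),5)[0]:
        P=onplane(i,[q[2]],.05)[0];d=P-C;print(t,q,P.round(4),np.degrees(np.arctan2(d[1],d[0])).round(1),"r",np.hypot(*d[:2]).round(4))
for r in v[::2]:print("".join(" .:-=+*#%@"[min(9,a//23)] for a in r))
E
```

```text
[(1, np.int32(638), array([329. , 190.5]), array([21, 26, 34, 33], dtype=int32))]
ell [329.1059761  191.95794678] ((32.40676498413086, 33.54065704345703), 83.6166763305664)
disc [0.4565321  0.03048407 0.05      ] diam 0.034523759875907764
100 (1, np.int32(177), array([329. , 196.7]), array([30, 38, 14, 21], dtype=int32)) [0.4616 0.0306 0.05  ] 1.3 r 0.0051
150 (1, np.int32(88), array([328.2, 195.2]), array([31, 41, 12,  9], dtype=int32)) [0.4601 0.0297 0.05  ] -12.9 r 0.0036
150 (2, np.int32(22), array([331.5, 204.5]), array([38, 51,  4,  8], dtype=int32)) [0.47   0.0337 0.05  ] 13.3 r 0.0139
190 (1, np.int32(34), array([327.5, 195. ]), array([32, 43,  9,  6], dtype=int32)) [0.4599 0.0289 0.05  ] -25.1 r 0.0037
%%%%%%%%%%%%%%%%%%%%%%%%%%%%%%%%%%%%%%%%#%%%%%%%%%%%%%%%%%%%%%%%%%%%%%%%%%%%%%%%%%%%%
****************########################*###########################%%%%%%%%%%%%%%%%%
++++++++++++++++++++++++++++++++++++++++++++*****************************************
+++++++++++=======+++++++++++++++++++++=============================+++++++++++++++++
***************##################**
[... 2618 characters left out ...]
############
#####################################################################################
#####################################################################################
#####################################################################################
######################*********************++++**####################################
############********##########################************###########################
#######******##########################################********######################
##****#######################################################****+***################
**#################################################################******############
```

Call:
apply_moves:
  motion:
    - [[0.5,0.1,3,0,0,0,1],[1,0.2,6,0,0,0,1],[1.5,0.3,9.5,0,0,0,1],[1.5,0.3,9.5,0,0,0,1],[1.5,0.3,9.5,0,0,0,1]]

```text
t: 10.95
tcp_pos: [0.4552, 0.0309, 0.1522]
tcp_rot: [-0.022, 1.0, -0.0, -0.0]
ft_force: [-0.5, 0.8, 0.4]
width: 0.999
grip_force: 0.0
```

```bash
python3 - <<'E'
from h import *
go([.46,.03,.25],182.5)
i,im=snap("wrist","wrist7.png")
p=proj(i,[[.4565,.0305,.05]])[0];x0,y0=(p-50).astype(int);print(p)
v=im[y0:y0+100,x0:x0+100].max(2)
dk,l=comps(v<75,(x0,y0),40);print(dk)
k=max(dk,key=lambda a:a[1])[0]
c=max(cv2.findContours((l==k).astype(np.uint8),cv2.RETR_EXTERNAL,cv2.CHAIN_APPROX_NONE)[0],key=len)
h=cv2.convexHull(c);ce,r=cv2.minEnclosingCircle(h);e=cv2.fitEllipse(h);print(e)
ce=np.array(e[0])+(x0,y0);C=onplane(i,[ce],.05)[0];print("disc",C,"d",e[1][1]*np.linalg.norm(np.diff(onplane(i,[ce,ce+[1,0]],.05),axis=0)))
hm=cv2.fillConvexPoly(np.zeros_like(v),h,1)
for t in(130,150,170):
    for q in comps((v>t)&(hm>0),(x0,y0),5)[0]:
        for z in(.05,.075):
            P=onplane(i,[q[2]],z)[0];d=P-C;print(t,q[1],q[2],z,P.round(4),np.degrees(np.arctan2(d[1],d[0])).round(1),"r",np.hypot(*d[:2]).round(4))
for r in v[16:84:2]:print("".join(" .:-=+*#%@"[min(9,a//23)] for a in r[15:85]))
E
```

```text
t 10.95 tcp [0.4552 0.0309 0.1522] yaw -177.5 shift [-0.47 -0.11 -9.78] turn [-0.02 -0.03  0.  ] F [-0.5  0.8  0.4] w 0.999
[326.18631289 230.27585134]
[(1, np.int32(1109), array([324.5, 227.6]), array([27, 29, 45, 43], dtype=int32))]
((48.47602462768555, 50.01551055908203), (42.997623443603516, 44.520511627197266), 88.58197021484375)
disc [0.45634166 0.02911184 0.05      ] d 0.035918752558058334
130 196 [324.3 240.4] 0.05 [0.4651 0.0293 0.05  ] 1.5 r 0.0088
130 196 [324.3 240.4] 0.075 [0.4571 0.0291 0.075 ] -1.0 r 0.0007
150 118 [323.2 238.8] 0.05 [0.4638 0.0284 0.05  ] -5.5 r 0.0075
150 118 [323.2 238.8] 0.075 [0.4559 0.0282 0.075 ] -118.6 r 0.001
150 36 [328.1 246.9] 0.05 [0.4706 0.0327 0.05  ] 14.1 r 0.0147
150 36 [328.1 246.9] 0.075 [0.462  0.0321 0.075 ] 28.0 r 0.0064
170 5 [320.8 242.6] 0.05 [0.4672 0.0266 0.05  ] -13.2 r 0.0111
170 5 [320.8 242.6] 0.075 [0.4589 0.0266 0.075 ] -44.8 r 0.0036
170 25 [328.3 247.2] 0.05 [0.4708 0.0329 0.05  ] 14.5 r 0.015
170 25 [328.3 247.2] 0.075 [0.4622 0.0323 0.075 ] 28.3 r 0.0067
%%%%%%%%%%%%########################%%%%##########*++++*######
[... 1651 characters left out ...]
%%%%#*+-::....:-=******+=+*#%#*-:........:=*##%%%%%%%%%%%%%%%
%%%%%%%%%%%%%%%#*+-::....:---:::.:=#%%%*=:......:-+###%%#%%%##########
%%%%%%%%%%%%%%%%%#*+-::..........:=*%%%#*-...:-=+*##%%%%%%%%%%%%%%#%%#
%%%%%%%%%%%%%%%%%%%##**+=-::......:+#%%%*=-=+*###%%%%%%%%%%%%%%%%%####
#####%####%#######%%#%####*++=---==+*#########%%%%%%%%%%%%%%%%%#######
%%%%%%%%%%%%%%%%%%%%%%%%%%%###########################################
%%%%%%%%%%%%%%%%%%%%%%%%%%%%%%%%%%%%%%%%%%%%%%%%%%%%%%%%%%%%%%%%%%%%%%
##%%#################%%#%#%%%%%%%%%#%%#%%%%%%%%%%%####################
######################################################################
%%%%%%%%##############################################################
```

Call:
apply_moves:
  motion:
    - [[0,0,-3,0,0,0,1],[0.3,-3,-6,0,0,0,1],[0.6,-7,-8,0,0,0,1],[1,-11,-8,0,0,0,1],[1.4,-15,-8,0,0,0,1],[1.8,-19,-8,0,0,0,1],[2.2,-23,-6,0,0,0,1],[2.6,-27,-4,0,0,0,1],[2.8,-30,-2,0,0,0,1],[2.8,-30,-2,0,0,0,1],[2.8,-30,-2,0,0,0,1]]

```text
t: 12.1
tcp_pos: [0.4404, -0.2714, 0.1729]
tcp_rot: [-0.021, 1.0, -0.0, 0.001]
ft_force: [-0.2, 1.5, -0.0]
width: 1.002
grip_force: 0.0
```

```bash
python3 - <<'E'
from h import *
s=camera_info("side");a=onplane(s,[[332.4,302.8],[341,303]],.05);d=a[0]-a[1];print("side rib",a.round(4),np.degrees(np.arctan2(d[1],d[0])))
go([.44,-.269,.17],182.5)
i,im=snap("wrist","wrist8.png")
p=proj(i,[[.44,-.269,.036]])[0];x0,y0=(p-60).astype(int);print(p)
v=im[y0:y0+120,x0:x0+120].max(2)
print([c for c in comps(v<75,(x0,y0),60)[0]])
for q in comps(v>120,(x0,y0),15)[0]:
    P=onplane(i,[q[2]],.036)[0];print(q,P)
for r in v[::3]:print("".join(" .:-=+*#%@"[min(9,a//23)] for a in r[::1]))
E
```

```text
side rib [[0.4692 0.0338 0.05  ]
 [0.4555 0.031  0.05  ]] 11.288596399759372
t 12.1 tcp [ 0.4404 -0.2714  0.1729] yaw -177.64 shift [0.03 0.24 0.29] turn [-0.03  0.07 -0.14] F [-0.2  1.5 -0. ] w 1.002
[329.23453636 217.64229216]
[(1, np.int32(1893), array([321.6, 209.7]), array([29, 28, 48, 59], dtype=int32)), (2, np.int32(86), array([270.8, 267.8]), array([ 0, 99,  6, 21], dtype=int32)), (3, np.int32(91), array([379.9, 274.1]), array([ 97, 113,  23,   7], dtype=int32))]
(1, np.int32(12002), array([329.3, 216.1]), array([  0,   0, 120, 120], dtype=int32)) [ 0.4385634  -0.26900447  0.036     ]
%%%%%%%%%%%%%%%%%%%%%%%%%%%%%%%%%%%%%%%%%%%%%%%%%%%%%%%%%%%%%%%%%%%%%%%%%%%%%%%%%%%%%%%%%%%%%%%%%%%%%%%%%%%%%%%%%%%%%%%%
%%%%%%%%%%%%%%%%%%%%%%%%%%%%%%%%%%%%%%%%%%%%%%%%%%%%%%%%%%%%%%%%%%%%%%%%%%%%%%%%%%%%%%%%%%%%%%%%%%%%%%%%%%%%%%%%%%%%%%%%
%%%%%%%%%%%%%%%%%%%%%%%%%%%%%%%%%%%%%%%%%%%%%%%%%%%%%%%%%%%%%%%%%%%%%%%%%%%%%%%%%%%%%%%%%%%%%%%%%%%%%%%%%%%%%%%%%%%%%%%%
%%%%%%%%%%%%%%%%%%%%%%%%%%%%%%%%%%%%%%%%%%%%%%%%%%%%%%%%%%%%%%%%%%%%%%%%%%%%%%%%%%%%%%%%%%%%%%%%%%%%%%%%%%%%%%%%%%%%%%%%
%%%%%%%%%%%%%%%%
[... 3639 characters left out ...]
%%%%%%%%%%%%%%%%%%%%%%%%%%%%%%%%%%%%%%%%%%%%%%%%%%%%%%%%%%%%%%%%%%%%###*+==-------==+*####%%%%%
...-+*###%%%%%%%%%%%%%%%%%%%%%%%%%%%%%%%%%%%%%%%%%%%%%%%%%%%%%%%%%%%%%%%%%%%%%%%%%%%%%%##+=-===++**######*****++=--+*###
.....=*####%%%%%%%%%%%%%%%%%%%%%%%%%%%%%%%%%%%%%%%%%%%%%%%%%%%%%%%%%%%%%%%%%%%%%%%%##+===+*##################*******+==*
.....-*####%%%%%%%%%%%%%%%%%%%%%%%%%%%%%%%%%%%%%%%%%%%%%%%%%%%%%%%%%%%%%%%%%%%%%%#+==+*############****************+++==
.....-+######%%%%%%%%%%%%%%%%%%%%%%%%%%%%%%%%%%%%%%%%%%%%%%%%%%%%%%%%%%%%%%%%%%#+=+*######***************+++===---------
.....-*#########%%%%%%%%%%%%%%%%%%%%%%%%%%%%%%%%%%%%%%%%%%%%%%%%%%%%%%%%%%%%%%#++***************+++==------------:---:--
```

```bash
python3 - <<'E'
from h import *
im=cv2.imread("pics/wrist8.png");i=camera_info("wrist");x0,y0=269,157
v=im[y0:y0+120,x0:x0+120].max(2)
c=max(cv2.findContours((v<110).astype(np.uint8)[:95],cv2.RETR_EXTERNAL,cv2.CHAIN_APPROX_NONE)[0],key=len).reshape(-1,2)
s=c[(c[:,1]<62)]  # skirt arc
P=onplane(i,s+[x0,y0],.006)[:,:2]
A=np.c_[2*P,np.ones(len(P))];u=np.linalg.lstsq(A,(P**2).sum(1),rcond=None)[0];C=u[:2];print("skirt",C,"r",np.sqrt(u[2]+C@C))
ys,xs=np.mgrid[63:90,44:60];m=v[63:90,44:60]>125
# rib: per-row weighted centroid
w=np.clip(v[66:84,44:60].astype(float)-90,0,None);col=(w*np.arange(44,60)).sum(1)/w.sum(1)
Q=onplane(i,np.c_[col+x0,np.arange(66,84)+y0],.036)[:,:2]
d=cv2.fitLine(Q.astype(np.float32),cv2.DIST_L2,0,.001,.001).ravel();print("rib line",d,np.degrees(np.arctan2(d[1],d[0])))
t=Q.mean(0);e=t-C;print("C->rib",t,e,np.degrees(np.arctan2(e[1],e[0])),np.hypot(*e))
T=onplane(i,[[320,157+89]],.036)[0];e=T[:2]-C;print("point",T,np.degrees(np.arctan2(e[1],e[0])),np.hypot(*e))
L=onplane(i,[[269+43.5,200],[269+64.5,200],[269+43.5,215],[269+65,215]],.036);print("bar",L.round(4))
E
```

```text
skirt [ 0.43917071 -0.27532711] r 0.02403829084114269
rib line [ 0.9997322  -0.02314211  0.45406577 -0.27610826] -1.3260635
C->rib [ 0.45406577 -0.27610827] [ 0.01489506 -0.00078116] -3.0020707440303434 0.014915530568460572
point [ 0.46807849 -0.27545803  0.036     ] -0.25949042065658706 0.028908075108256312
bar [[ 0.425  -0.2838  0.036 ]
 [ 0.4242 -0.2651  0.036 ]
 [ 0.4388 -0.2834  0.036 ]
 [ 0.438  -0.2639  0.036 ]]
```

Knob at (0.439,-0.275) with yaw about -1.5°. The skirt radius (24 mm), bar width and point distance (28.9 mm) match the description. I'll descend open to TCP z=0.032 and close, then judge by the width; 0.26 means the bar is gripped.

```bash
python3 - <<'E'
from h import *
go([.4392,-.2747,.032],178.5)
E
```

```text
t 12.15 tcp [ 0.4409 -0.2705  0.1731] yaw -177.54 shift [ 0.21 -0.4  14.11] turn [-0.02  0.11  3.96] F [-0.2  0.2  0. ] w 0.999
```

Call:
apply_moves:
  motion:
    - [[0.1,-0.2,3,0,0,2,1],[0.2,-0.4,6,0,0,4,1],[0.2,-0.4,9,0,0,4,1],[0.2,-0.4,11.5,0,0,4,1],[0.2,-0.4,13.2,0,0,4,1],[0.2,-0.4,14.1,0,0,4,1],[0.2,-0.4,14.1,0,0,4,0.6],[0.2,-0.4,14.1,0,0,4,0.4],[0.2,-0.4,14.1,0,0,4,0.3],[0.2,-0.4,14.1,0,0,4,0.2],[0.2,-0.4,14.1,0,0,4,0.1],[0.2,-0.4,14.1,0,0,4,0.1]]

```text
t: 13.35
tcp_pos: [0.4379, -0.275, 0.0308]
tcp_rot: [0.014, 1.0, 0.0, 0.0]
ft_force: [-0.0, -0.6, -0.2]
width: 0.098
grip_force: 0.0
```

The fingers closed to 0.10 without contact, so the real tips stand higher than stated. That agrees with the tray observations, which put the tips 5–15 mm behind the reported TCP. I'll reopen and go 2.3 cm lower.

Call:
apply_moves:
  motion:
    - [[0,0,-1.5,0,0,0,1],[0,0,-1.5,0,0,0,1],[0,0,-1.5,0,0,0,1],[0,0,-1.5,0,0,0,1],[0,0,0,0,0,0,1],[0,0,1,0,0,0,1],[0,0,1.8,0,0,0,1],[0,0,2.3,0,0,0,1],[0,0,2.3,0,0,0,1]]

```text
t: 14.25
tcp_pos: [0.4373, -0.2748, 0.0068]
tcp_rot: [0.014, 1.0, 0.0, -0.001]
ft_force: [-0.2, 0.2, 0.4]
width: 1.001
grip_force: 0.0
```

Call:
apply_moves:
  motion:
    - [[0,0,0,0,0,0,0.7],[0,0,0,0,0,0,0.5],[0,0,0,0,0,0,0.4],[0,0,0,0,0,0,0.3],[0,0,0,0,0,0,0.2],[0,0,0,0,0,0,0.1],[0,0,0,0,0,0,0],[0,0,0,0,0,0,0],[0,0,0,0,0,0,0]]

```text
t: 15.15
tcp_pos: [0.4382, -0.2751, 0.0081]
tcp_rot: [0.014, 1.0, 0.0, 0.0]
ft_force: [-1.0, 1.0, 6.2]
width: 0.24
grip_force: 59.3
```

The bar is gripped: width 0.24 is about 21 mm, with 59 N. Now I'll lift, move over the stem and turn.

Call:
apply_moves:
  motion:
    - [[0,0,-2,0,0,0,0],[0,0,-5,0,0,0,0],[0,0,-9,0,0,0,0],[0,0,-13,0,0,0,0],[0,3,-15,0,0,-1,0],[0,6.5,-15,0,0,-3,0],[0,10,-15,0,0,-5,0],[0,14,-15,0,0,-7,0],[0,18,-15,0,0,-9,0],[0,22,-15,0,0,-11,0],[0,25,-15,0,0,-13,0],[0,27,-15,0,0,-14.6,0]]

```text
t: 16.35
tcp_pos: [0.445, -0.0028, 0.1576]
tcp_rot: [-0.115, 0.993, 0.0, 0.0]
ft_force: [-0.4, -0.9, -0.6]
width: 0.239
grip_force: 58.9
```

```bash
python3 - <<'E'
from h import *
go([.4553,.0296,.15],193)
s=read_state();print(s["grip_force"])
E
```

```text
t 16.35 tcp [ 0.445  -0.0028  0.1576] yaw -166.77 shift [-1.74  2.92  0.76] turn [0.02 0.01 0.23] F [-0.4 -0.9 -0.6] w 0.239
58.92822861671448
```

Call:
apply_moves:
  motion:
    - [[-0.8,1.5,1,0,0,0,0],[-1.7,2.9,2.5,0,0,0.2,0],[-1.7,2.9,4.5,0,0,0.2,0],[-1.7,2.9,5.7,0,0,0.2,0],[-1.7,2.9,5.7,0,0,0.2,0],[-1.7,2.9,5.7,0,0,0.2,0]]

```text
t: 16.95
tcp_pos: [0.4554, 0.0263, 0.1007]
tcp_rot: [-0.111, 0.994, -0.0, -0.0]
ft_force: [0.6, -1.0, -0.4]
width: 0.24
grip_force: 58.9
```

```bash
python3 - <<'E'
from h import *
go([.4553,.0296,.10],193)
a,A=snap("side","side9.png");b,B=snap("wrist","wrist9.png")
o=np.zeros((600,800,3),np.uint8)
o[:300,:400]=cv2.resize(A[250:350,270:403],(400,300),interpolation=cv2.INTER_CUBIC)
o[:,400:]=cv2.resize(B[130:430,220:420],(400,600),interpolation=cv2.INTER_CUBIC)
c,C=snap("scene","scene9.png")
p=proj(c,[[.456,.03,.08]])[0].astype(int);o[300:,:400]=cv2.resize(C[p[1]-45:p[1]+45,p[0]-60:p[0]+60],(400,300),interpolation=cv2.INTER_CUBIC)
print(p)
cv2.imwrite("pics/combo.png",o)
E
```

```text
t 16.95 tcp [0.4554 0.0263 0.1007] yaw -167.28 shift [-0.06  0.32  0.07] turn [-0.01 -0.02 -0.28] F [ 0.6 -1.  -0.4] w 0.24
[286 262]
```

View pics/combo.png

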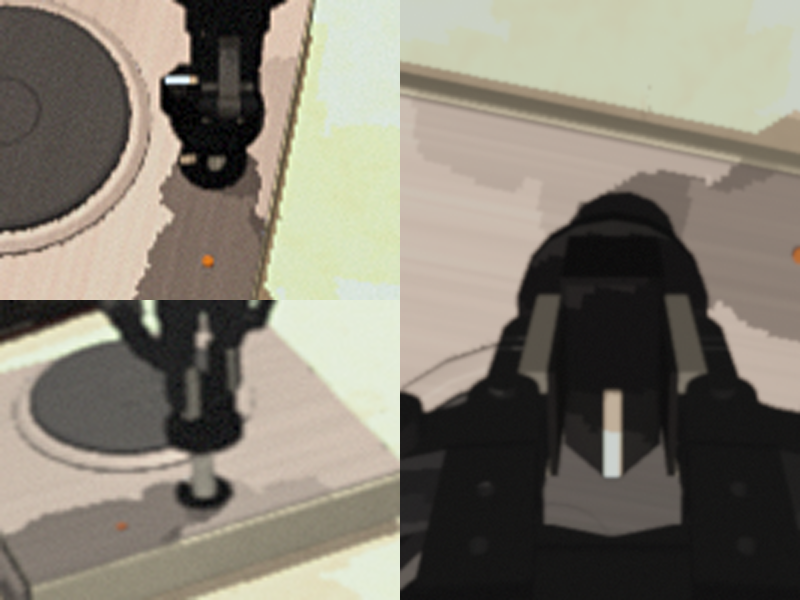

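The views show the knob hanging straight over the stem. In the scene crop the skirt centre is at column 204 and the stem at 203. In the side crop the skirt spans columns 172–265 and the disc 178–247. Now I'll check the offset numerically.

```bash
python3 - <<'E'
from h import *
a=camera_info("side");c=camera_info("scene")
print(onplane(a,[[327.2,286.7],[358.1,286.7]],.096).mean(0),onplane(a,[[329.2,303.3],[352.1,303.3]],.05).mean(0))
s=np.array([[165,430],[243,430]])*[.3,.3]+[226,217-90];d=np.array([[177,491],[232,491]])*[.3,.3]+[226,127]
# world y where ray midpoint meets x plane -> lateral offset perpendicular to view
k=onplane(c,s,.096);e=onplane(c,d,.05);print(k.mean(0),np.linalg.norm(k[1]-k[0]),e.mean(0),np.linalg.norm(e[1]-e[0]))
n=e[1]-e[0];n/=np.linalg.norm(n);print("lateral dir",n,"offset knob-disc",(k.mean(0)-e.mean(0))[:2]@n[:2])
go([.4553,.0296,.10],193)
E
```

```text
[0.45485194 0.02629222 0.096     ] [0.45591893 0.03168156 0.05      ]
[0.45707008 0.02729883 0.096     ] 0.04852330922353539 [0.45709497 0.02932366 0.05      ] 0.03491297751545451
lateral dir [-0.45260248 -0.8917124   0.        ] offset knob-disc 0.0018168313594674244
t 17.1 tcp [0.4559 0.0268 0.1014] yaw -167.23 shift [-0.    0.29  0.14] turn [ 0.01  0.09 -0.23] F [-0.4  0.9 -0.2] w 0.238
```

Both cameras agree that the knob needs about 3 mm more in +y. I'll correct that and descend.

Call:
apply_moves:
  motion:
    - [[0,0.15,0,0,0,0,0],[0,0.3,0,0,0,0,0],[0,0.3,0.6,0,0,-0.1,0],[0,0.3,1.2,0,0,-0.2,0],[0,0.3,1.6,0,0,-0.2,0],[0,0.3,2,0,0,-0.2,0],[0,0.3,2.2,0,0,-0.2,0]]

```text
t: 17.8
tcp_pos: [0.4549, 0.0299, 0.0783]
tcp_rot: [-0.113, 0.994, -0.0, 0.0]
ft_force: [1.2, -0.5, -0.1]
width: 0.237
grip_force: 59.0
```

Call:
apply_moves:
  motion:
    - [[0,0,0.3,0,0,0,0],[0,0,0.6,0,0,0,0],[0,0,0.9,0,0,0,0],[0,0,1.1,0,0,0,0]]

```text
t: 18.2
tcp_pos: [0.4551, 0.0299, 0.0676]
tcp_rot: [-0.113, 0.994, -0.0, 0.0]
ft_force: [2.5, -0.5, 2.3]
width: 0.241
grip_force: 59.2
```

Call:
apply_moves:
  motion:
    - [[0,0,0.2,0,0,0,0],[0,0,0.4,0,0,0,0],[0,0,0.4,0,0,0,0]]

```text
t: 18.5
tcp_pos: [0.4551, 0.0299, 0.0637]
tcp_rot: [-0.113, 0.994, -0.0, 0.0]
ft_force: [2.7, -1.8, 3.2]
width: 0.242
grip_force: 59.3
```

Call:
apply_moves:
  motion:
    - [[0,0,0.2,0,0,0,0],[0,0,0.4,0,0,0,0],[0,0,0.4,0,0,0,0]]

```text
t: 18.8
tcp_pos: [0.4551, 0.0299, 0.0598]
tcp_rot: [-0.113, 0.994, 0.0, 0.0]
ft_force: [2.0, -1.9, 6.4]
width: 0.236
grip_force: 59.8
```

The force follows the spring curve: 3.2 N then 6.4 N, so the stem is about half in. I'll press on to the stop.

Call:
apply_moves:
  motion:
    - [[0,0,0.15,0,0,0,0],[0,0,0.3,0,0,0,0],[0,0,0.4,0,0,0,0],[0,0,0.4,0,0,0,0]]

```text
t: 19.2
tcp_pos: [0.4556, 0.03, 0.0581]
tcp_rot: [-0.113, 0.994, 0.0, 0.001]
ft_force: [-9.4, -3.0, 37.9]
width: 0.239
grip_force: 63.9
```

The stem is at its stop: TCP z is 0.058 against an expected 0.059, and the force rose steeply. I'll ease off a little to hold about 20 N.

Call:
apply_moves:
  motion:
    - [[0,0,-0.1,0,0,0,0],[0,0,-0.1,0,0,0,0],[0,0,-0.1,0,0,0,0]]

```text
t: 19.5
tcp_pos: [0.4554, 0.03, 0.0584]
tcp_rot: [-0.113, 0.994, 0.0, 0.001]
ft_force: [-5.8, -2.5, 26.8]
width: 0.243
grip_force: 62.3
```

```bash
python3 - <<'E'
from h import *
go([.4554,.03,.0584]);finish_job()
E
```

```text
t 19.5 tcp [0.4554 0.03   0.0584] yaw -167.0 shift [ 0.  0. -0.] turn [0 0 0] F [-5.8 -2.5 26.8] w 0.243
the job is handed in; nothing more can be done
```

I pushed the tray home to its stop, then fitted the knob onto the stem. I handed the job in at 19.5 s with the knob still gripped and pressed down at about 27 N, the stem at its stop by height and force; I took no picture after the fit and have no verdict back yet.

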